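# Fill the empty bay of the synthesiser module tray

### The arm

A 7-joint arm with a two-finger parallel gripper is mounted at the origin on the work surface. World frame = base frame: x ahead of the robot, y to its left, z up, the work surface at z = 0. Lengths are in m, angles in rad, forces in N, time in s.
With the tool pointing down it reaches from about 0.4 to 0.85 m from the base axis. Payload 4.5 kg.
Tool frame: the origin (TCP) lies at the centre of the arm's flange, where the gripper is bolted on; the fingertips stand 173 mm ahead of it and the grasp point (between the pads) lies 155 mm ahead of it; z points along the fingers, y is the line along which they close (so a half turn about z gives the same grasp; the last joint's range is limited). The gripper opens to 85 mm and grips with 20 to 120 N. Pads are 22 mm wide; open, the fingers measure 114 mm over their backs; the gripper's body (76 mm by 85 mm) begins 54 mm behind the grasp point. The pads swing forward as they close: fully open they stand 13 mm farther back than shut.
Start: joints at [1.345, 0.689, -0.195, 1.565, 0.157, 0.902, -0.215], TCP at [0.161, -0.604, 0.405] pointing down, gripper open.
Joint ranges: [-3.01, 3.01], [-0.46, 2.08], [-1.47, 1.51], [0.13, 2.56], [-1, 4.14], [0.04, 2.09], [-2.66, 2.66]. Speed limits (rad/s): [2.57, 2.57, 3.14, 3.14, 3.14, 3.14, 3.14].

### API

Orientations are given as a 3x3 rotation matrix whose columns are the frame's x, y, z axes.
In Python, from station import manip gives the robot as it stands. The module is installed in compiled form; this text tells all that it offers.
- The arm moves only by the shell command python3 -m handwheel 'ROWS' [FORCE]. ROWS is JSON, a list of rows, each a list of 3 entries, a list of its own where there are three numbers: the shift along the tool's x, y, z each as a share of 0.12 m, from -1 to 1, then the turn, a rotation vector about the tool's x, y, z each as a share of 2 rad, from -1 to 1, then the closure, from 0 (fully open) to 1 (shut). In form: [[[tx, ty, tz], [ax, ay, az], gripper], ...]. A call has exactly 5 rows; each row is the pose to reach, as a shift and turn from the pose commanded when the call began, along the tool's axes at that moment; what a row does not reach only later rows make up. A row lasts 1/8 s, in which the tool goes at most 62.5 mm and 10.7 degrees, less where a joint would pass 70% of its speed; a pose out of reach is approached as far as the arm can. A call with a number of a shift or a turn outside -1 to 1 is refused whole. A call with a gripper value outside its range is refused whole. The fingers move at their own pace and stop on an object; FORCE is the grip in N (left out, the last holds). Time passes only in rows, so rows that repeat a pose let the fingers close, or fill a call up. It gives the time, the measured TCP pose, the force, the opening and the grip force at its end, in the units of the state.
- manip.state(): the state, without advancing time (a new reading comes with each control period).
- manip.capture(name): name is "scene" or "top" or "wrist"; returns the picture (384x512x3 uint8, blue, green, red); there is no depth.
- manip.calibration(name): a dict with "intrinsics" (3x3 intrinsics, pixels), "dist" ([k1, k2, p1, p2, k3] as OpenCV has them; the pictures are not rectified), "R" (3x3) and "t" (3): a world point X has camera coordinates R X + t. Camera axes: x right, y down, z forward; pixel columns grow to the right and rows downward; lengths in m; the calibration is good to about 2 mm. A picture is of the moment at which its call begins: read the wrist's pose just before it. calibration takes no time and is no camera call; for the wrist camera it gives the pose at the moment of the call.
- manip.close_job(): hands the job in; it is judged then, once.
The state is a dict: "t": time; "joint_pos": joint angles; "qvel": joint speeds; "joint_efforts": joint torques, N m; "position": TCP position; "tool_rot": TCP orientation; "ft_force": force on the tool from outside, world axes, zero at the start; "wrist_torque": the same for the moment, N m; "finger_gap": opening from 0.0 (shut) to 1.0 (fully open); "gripper_force": force on a finger pad.
Only numpy, scipy, OpenCV 4.12 (cv2) and the standard library are available. Lean on these libraries where they do the work, as an engineer would, in place of code of your own. Each camera call takes 0.05 s, during which the arm holds its last target. There are 200 camera calls.

### The job

The aluminium three-bay tray on the music desk already holds two modules and one bay is still empty. Pick up the spare module that lies loose on the desk (flat panel with one big knob, like the two in the tray) and seat it flat on the floor of the empty bay, panel up, lengthways like its neighbours; either end may be in front. Set it down rather than dropping it, and leave the two modules already in the tray where they are.

Things in the scene. Friction and masses are not known exactly. Their poses are not given: they have to be found in the camera images.
- spare_center (a point): spare module, loose, 0.18-0.35 kg: black box 90 (x) x 52 (y) x 32 mm high with aluminium top panel, flat sockets at both ends and one round black knob in the middle, 30 mm wide, 28 mm tall, to grip from above. Point: on the knob's axis, 30 mm above the underside, 2 below the panel's top, 30 below the knob's top. z up. Not the pedal (two small knobs, foot button) or cassette beside it.
- module_a_center (a point): one of the two modules already in the tray, loose, same build, point and axes as the spare. It stands in any one of the three bays, not always the same.
- module_b_center (a point): the other module already in the tray, same build, point and axes; it stands in another of the three bays.
- tray: fixed aluminium tray 112 (x) x 234 (y) x 36 mm high, origin mid-underside on the desk. 6 mm walls make three equal open bays, centres at x 0, y -76, 0, +76 mm in its frame, each 100 (x) x 70 (y) mm inside, floor 10 mm and wall tops 36 mm above the desk. Modules lie with their length along its x; a seated module's point is 40 mm above the desk. Any one bay is the empty one.

How it is judged:
By the outcome, as a careful person would: the job done as asked, in the order asked, and still so for the second after the job is handed in, with the robot touching nothing.
It also fails if it takes over 32 s, if anything falls off the work surface, if the arm or the gripper's body presses on something with over 40 N, if the wrist force passes 120 N, or if a joint passes its speed limit or range.

## Working session

There is one attempt and no reset: what is moved stays moved. The work goes in short steps, Python scripts to look and compute and a shell command to move; the robot and the scene stay as the last step left them, time stands still between calls to the robot, and variables do not carry over. Pictures are saved under pics/ and viewed, at most 10 in all, crops included, and the job is handed in when it is done.

```bash
mkdir -p pics; python3 - <<'E'
from station import manip
import cv2
s=manip.state(); print(s)
for n in ("scene","top"):
    cv2.imwrite(f"pics/{n}0.png",manip.capture(n)); print(n,manip.calibration(n))
E
```

```text
{'t': 0.0, 'joint_pos': array([ 1.34481868,  0.69001252, -0.19453905,  1.5663828 ,  0.15730548,
        0.90250846, -0.21510203]), 'qvel': array([-8.25633299e-05,  5.52853292e-04,  8.14887311e-04,  7.48113816e-04,
       -1.48793806e-03, -1.45603522e-03,  1.97126966e-03]), 'joint_efforts': array([-2.81427392e-04, -5.39619398e+01, -1.26694333e+00, -1.58547360e+01,
        9.00837797e-03,  9.42438754e-03,  1.96802228e-07]), 'position': array([ 0.1604351 , -0.60370123,  0.40385624]), 'tool_rot': array([[ 9.66418843e-01,  2.56971287e-01, -6.14837401e-04],
       [ 2.56971991e-01, -9.66417146e-01,  1.81520905e-03],
       [-1.27732801e-04, -1.91224822e-03, -9.99998163e-01]]), 'ft_force': array([-0.03851308, -0.55331729, -0.34190041]), 'wrist_torque': array([ 0.01368692, -0.00744116, -0.03356014]), 'gripper_force': 0.0, 'finger_gap': 0.9979901644185244}
scene {'intrinsics': array([[367.80720028,   0.        , 256.49795474],
       [  0.        , 367.80720028, 194.75654987],
       [  0.        ,   0.        ,   1.        ]]), 'dist': array([-0.02629354,  0.        ,  0.        ,  0.        ,  0.        ]), 'R': array([[ 0.46212536,  0.88676668, -0.00922022],
       [ 0.58951283, -0.31494992, -0.74382872],
       [-0.66250643,  0.33830668, -0.66830668]]), 't': array([-0.25113203, -0.29685347,  1.11596888])}
top {'intrinsics': array([[391.30876334,   0.        , 255.0766793 ],
       [  0.        , 391.30876334, 183.91998615],
       [  0.        ,   0.        ,   1.        ]]), 'dist': array([0.00444201, 0.        , 0.        , 0.        , 0.        ]), 'R': array([[-0.01715012, -0.99984661,  0.00355323],
       [-0.99812197,  0.0169113 , -0.05887738],
       [ 0.05880826, -0.00455631, -0.9982589 ]]), 't': array([-0.01997381,  0.56755864,  0.87464367])}
```

View pics/top0.png

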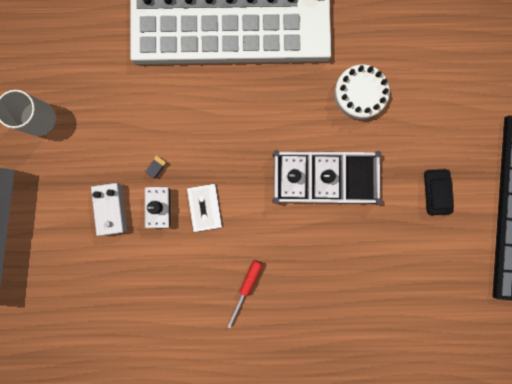

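View pics/scene0.png

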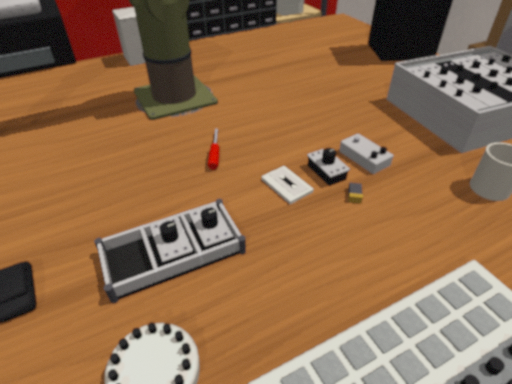

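The top view shows the spare at about (157,207) between the pedal (108,209) and the cassette (204,208). The tray is centred near (328,177), and its empty bay is the right one at (361,177), on the −y side.

```bash
cat > h.py <<'E'
import numpy as np, cv2
from station import manip
def ray(cal,px,z):
    K=cal["intrinsics"];R=cal["R"];t=cal["t"]
    p=cv2.undistortPoints(np.array(px,float).reshape(-1,1,2),K,np.array(cal["dist"])).reshape(-1,2)
    d=np.c_[p,np.ones(len(p))]@R; o=-R.T@t
    return (o+d*((z-o[2])/d[:,2])[:,None])[:,:2]
def rects(img,cal,z,roi,lo=130,amin=100):
    "bright grey blobs: list of (centre, sides, long-side angle) in world"
    x0,y0,x1,y1=roi; hsv=cv2.cvtColor(img,cv2.COLOR_BGR2HSV)
    m=((hsv[...,2]>lo)&(hsv[...,1]<60)).astype(np.uint8)*255
    mm=np.zeros_like(m); mm[y0:y1,x0:x1]=m[y0:y1,x0:x1]
    out=[]
    for c in cv2.findContours(mm,cv2.RETR_EXTERNAL,cv2.CHAIN_APPROX_NONE)[0]:
        if cv2.contourArea(c)<amin: continue
        w=ray(cal,c,z); (cx,cy),_,_=r=cv2.minAreaRect((w*1000).astype(np.float32))
        b=cv2.boxPoints(r); e1,e2=b[1]-b[0],b[2]-b[1]
        e=e1 if np.hypot(*e1)>np.hypot(*e2) else e2
        out.append((np.round([cx,cy],1),np.round(r[1],1),round(np.degrees(np.arctan2(e[1],e[0]))%180,1),c.reshape(-1,2).mean(0).round(1)))
    return out
E
python3 - <<'E'
from h import *
img=cv2.imread("pics/top0.png");cal=manip.calibration("top")
print("spare",rects(img,cal,.032,(135,180,180,235)))
print("tray",rects(img,cal,.036,(262,140,395,215)))
for n,i in (("top",(157,207)),):pass
cv2.imwrite("pics/crop.png",np.hstack([cv2.resize(img[175:240,80:230],None,fx=4,fy=4,interpolation=0)]))
E
```

```text
spare [(array([518.6, 191. ]), array([51.3, 89.6]), np.float32(179.8), array([156.3, 207.3]))]
tray [(array([ 575.9, -303.1]), array([ 6.7, 91.8]), np.float32(178.0), array([377.7, 177. ])), (array([ 582.4, -114.5]), array([53.5, 89.9]), np.float32(178.6), array([292.9, 176. ])), (array([582. , -75.4]), array([ 6.7, 91.8]), np.float32(178.8), array([275.5, 176.7])), (array([ 579. , -189.8]), array([213.6, 111.9]), np.float32(89.0), array([326.8, 176.9]))]
```

View pics/crop.png

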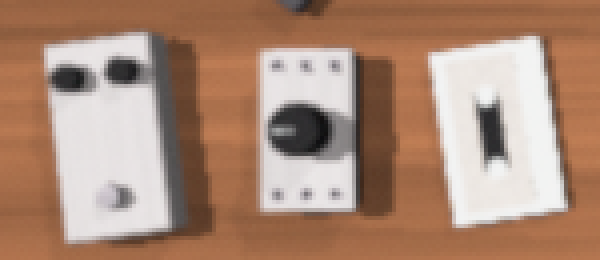

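```bash
cat >> h.py <<'E'
def plan(wps,start=None):
    "wps: (x,y,z,yaw deg of tool x); prints shares for each leg, tool down"
    if start is None:
        s=manip.state(); R=s["tool_rot"]; p=s["position"]
    else: p,R=start
    from scipy.spatial.transform import Rotation as Ro
    for w in wps:
        a=np.radians(w[3]); T=np.array([[np.cos(a),np.sin(a),0],[np.sin(a),-np.cos(a),0],[0,0,-1.]])
        d=R.T@(np.array(w[:3])-p)/.12; r=Ro.from_matrix(R.T@T).as_rotvec()/2
        print(w,"shift",d.round(3),"turn",r.round(4)); p,R=np.array(w[:3]),T
E
python3 - <<'E'
from h import *
plan([(.25,-.50,.40,31),(.36,-.38,.40,46),(.44,-.25,.38,61),(.49,-.11,.36,75),(.515,.04,.35,86),(.518,.16,.33,90)])
E
```

```text
(0.25, -0.5, 0.4, 31) shift [ 0.943 -0.644  0.034] turn [-9.000e-04 -1.000e-04 -1.406e-01]
(0.36, -0.38, 0.4, 46) shift [ 1.301 -0.385  0.   ] turn [ 0.      0.     -0.1309]
(0.44, -0.25, 0.38, 61) shift [ 1.242 -0.273  0.167] turn [ 0.      0.     -0.1309]
(0.49, -0.11, 0.36, 75) shift [ 1.222 -0.201  0.167] turn [ 0.      0.     -0.1222]
(0.515, 0.04, 0.35, 86) shift [ 1.261 -0.122  0.083] turn [ 0.     0.    -0.096]
(0.518, 0.16, 0.33, 90) shift [ 0.999 -0.045  0.167] turn [ 0.      0.     -0.0349]
```

```bash

python3 -m handwheel '[[[0.18,-0.13,0],[0,0,-0.028],0],[[0.38,-0.26,0],[0,0,-0.056],0],[[0.56,-0.38,0.02],[0,0,-0.084],0],[[0.75,-0.51,0.03],[0,0,-0.112],0],[[0.94,-0.64,0.03],[0,0,-0.14],0]]'
python3 -m handwheel '[[[0.2,-0.06,0],[0,0,-0.026],0],[[0.4,-0.12,0],[0,0,-0.052],0],[[0.6,-0.18,0],[0,0,-0.078],0],[[0.8,-0.24,0],[0,0,-0.104],0],[[1,-0.3,0],[0,0,-0.13],0]]'
python3 -m handwheel '[[[0.2,-0.06,0.03],[0,0,-0.026],0],[[0.4,-0.12,0.06],[0,0,-0.052],0],[[0.6,-0.18,0.09],[0,0,-0.078],0],[[0.8,-0.24,0.12],[0,0,-0.104],0],[[1,-0.3,0.15],[0,0,-0.13],0]]'
python3 - <<'E'
from h import *
plan([(.485,-.15,.37,73),(.51,-.03,.35,82),(.518,.09,.33,90),(.5186,.16,.33,90)])
E
```

```text
t: 0.72
position: [0.2504, -0.4999, 0.4007]
tool_rot: [[0.857, 0.516, -0.0], [0.516, -0.857, 0.001], [-0.0, -0.001, -1.0]]
ft_force: [-0.1, -0.7, 0.4]
finger_gap: 0.998
gripper_force: 0.0
t: 1.35
position: [0.3354, -0.4071, 0.4011]
tool_rot: [[0.694, 0.72, 0.0], [0.72, -0.694, -0.0], [-0.0, 0.0, -1.0]]
ft_force: [-0.3, 0.2, 1.0]
finger_gap: 1.005
gripper_force: 0.0
t: 1.98
position: [0.3924, -0.2956, 0.3828]
tool_rot: [[0.486, 0.874, -0.0], [0.874, -0.486, 0.0], [-0.0, -0.0, -1.0]]
ft_force: [-1.1, -1.0, 0.6]
finger_gap: 0.999
gripper_force: 0.0
(0.485, -0.15, 0.37, 73) shift [1.435 0.085 0.107] turn [-0.0002  0.     -0.1055]
(0.51, -0.03, 0.35, 82) shift [ 1.017 -0.093  0.167] turn [ 0.      0.     -0.0785]
(0.518, 0.09, 0.33, 90) shift [ 1.    -0.073  0.167] turn [ 0.      0.     -0.0698]
(0.5186, 0.16, 0.33, 90) shift [0.583 0.005 0.   ] turn [0. 0. 0.]
```

```bash

python3 -m handwheel '[[[0.2,0.02,0.03],[0,0,-0.021],0],[[0.4,0.04,0.05],[0,0,-0.042],0],[[0.6,0.05,0.08],[0,0,-0.063],0],[[0.8,0.07,0.1],[0,0,-0.084],0],[[1,0.08,0.1],[0,0,-0.105],0]]'
python3 -m handwheel '[[[0.2,0,0.03],[0,0,-0.016],0],[[0.4,0,0.06],[0,0,-0.032],0],[[0.6,0,0.1],[0,0,-0.048],0],[[0.8,0,0.13],[0,0,-0.064],0],[[1,0,0.16],[0,0,-0.08],0]]'
python3 -m handwheel '[[[0.2,0,0.03],[0,0,-0.014],0],[[0.4,0,0.06],[0,0,-0.028],0],[[0.6,0,0.1],[0,0,-0.042],0],[[0.8,0,0.13],[0,0,-0.056],0],[[1,0,0.16],[0,0,-0.07],0]]'
python3 - <<'E'
from h import *
plan([(.5186,.17,.33,90)])
c=manip.calibration("wrist"); s=manip.state()
print("cam in tool",s["tool_rot"].T@(-c["R"].T@c["t"]-s["position"]), s["tool_rot"].T@c["R"].T)
E
```

```text
t: 2.6
position: [0.4593, -0.1957, 0.3707]
tool_rot: [[0.294, 0.956, -0.001], [0.956, -0.294, 0.0], [-0.0, -0.001, -1.0]]
ft_force: [0.6, -0.6, -0.2]
finger_gap: 1.001
gripper_force: 0.0
t: 3.22
position: [0.4945, -0.0811, 0.3516]
tool_rot: [[0.138, 0.99, -0.0], [0.99, -0.138, -0.0], [-0.0, -0.0, -1.0]]
ft_force: [0.0, 0.3, -0.8]
finger_gap: 0.996
gripper_force: 0.0
t: 3.85
position: [0.5111, 0.0377, 0.3324]
tool_rot: [[-0.002, 1.0, -0.0], [1.0, 0.002, -0.0], [-0.0, -0.0, -1.0]]
ft_force: [-1.1, -0.3, -0.3]
finger_gap: 1.001
gripper_force: 0.0
(0.5186, 0.17, 0.33, 90) shift [1.103 0.064 0.02 ] turn [-0.0002  0.0001  0.0008]
cam in tool [ 7.67902543e-02 -8.68622281e-05  3.03487825e-02] [[ 4.14559921e-04 -9.54373494e-01 -2.98615240e-01]
 [ 9.99999728e-01  5.77795195e-04 -4.58357754e-04]
 [ 6.09982942e-04 -2.98614969e-01  9.54373474e-01]]
```

```bash

python3 -m handwheel '[[[0.25,0.02,0],[0,0,0],0],[[0.5,0.04,0],[0,0,0],0],[[0.75,0.06,0],[0,0,0],0],[[1,0.06,0],[0,0,0],0],[[1,0.06,0],[0,0,0],0]]'
python3 -m handwheel '[[[0.12,0,0.02],[0,0,0],0],[[0.22,0,0.06],[0,0,0],0],[[0.27,0,0.12],[0,0,0],0],[[0.27,0,0.17],[0,0,0],0],[[0.27,0,0.17],[0,0,0],0]]'
python3 - <<'E'
from h import *
cal=manip.calibration("wrist");img=manip.capture("wrist");cv2.imwrite("pics/w1.png",img)
print(manip.state()["position"])
for r in rects(img,cal,.032,(0,0,512,384),amin=1500): print(r)
E
```

```text
t: 4.47
position: [0.5179, 0.1598, 0.3327]
tool_rot: [[-0.005, 1.0, 0.0], [1.0, 0.005, 0.002], [0.002, 0.0, -1.0]]
ft_force: [-0.2, -0.5, -0.1]
finger_gap: 1.002
gripper_force: 0.0
t: 5.1
position: [0.5188, 0.188, 0.3115]
tool_rot: [[0.002, 1.0, -0.001], [1.0, -0.002, -0.001], [-0.001, -0.001, -1.0]]
ft_force: [-0.3, -0.7, 0.5]
finger_gap: 0.996
gripper_force: 0.0
[0.51891986 0.188004   0.31186754]
(array([515.3, 103.6]), array([92.2, 61.3]), np.float32(8.1), array([251.5, 261. ]))
(array([517.9, 190.9]), array([89.6, 52.6]), np.float32(0.3), array([252.5, 182.7]))
(array([515.9, 302. ]), array([110.4,  58.3]), np.float32(7.0), array([256.3,  59.3]))
```

View pics/w1.png

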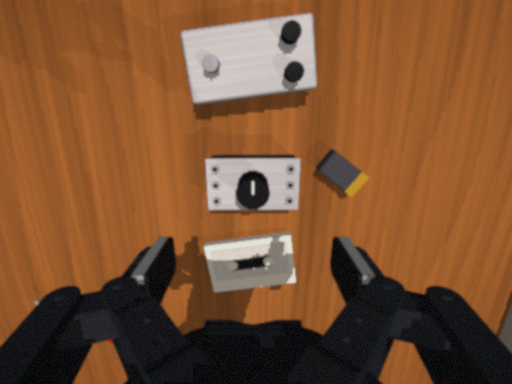

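```bash

python3 -m handwheel '[[[0.02,-0.01,0.2],[0,0,0],0.25],[[0.02,-0.01,0.4],[0,0,0],0.25],[[0.02,-0.01,0.6],[0,0,0],0.25],[[0.02,-0.01,0.77],[0,0,0],0.25],[[0.02,-0.01,0.85],[0,0,0],0.25]]' 50
python3 -m handwheel '[[[0,0,0],[0,0,0],0.4],[[0,0,0],[0,0,0],0.6],[[0,0,0],[0,0,0],0.8],[[0,0,0],[0,0,0],1],[[0,0,0],[0,0,0],1]]' 50
python3 -m handwheel '[[[0,0,0],[0,0,0],1],[[0,0,0],[0,0,0],1],[[0,0,-0.1],[0,0,0],1],[[0,0,-0.3],[0,0,0],1],[[0,0,-0.5],[0,0,0],1]]' 50
python3 - <<'E'
from h import *
cal=manip.calibration("wrist");img=manip.capture("wrist");cv2.imwrite("pics/w2.png",img)
print(manip.state()["position"],manip.state()["ft_force"])
E
```

```text
t: 5.78
position: [0.5177, 0.1906, 0.2095]
tool_rot: [[0.002, 1.0, -0.001], [1.0, -0.002, -0.001], [-0.001, -0.001, -1.0]]
ft_force: [0.1, -0.8, 0.8]
finger_gap: 0.747
gripper_force: 0.0
t: 6.4
position: [0.5181, 0.1912, 0.2113]
tool_rot: [[0.001, 1.0, 0.002], [1.0, -0.001, 0.0], [0.0, 0.002, -1.0]]
ft_force: [-0.4, -0.5, 6.6]
finger_gap: 0.333
gripper_force: 49.7
t: 7.02
position: [0.5175, 0.1909, 0.2711]
tool_rot: [[0.001, 1.0, -0.001], [1.0, -0.001, -0.0], [-0.0, -0.001, -1.0]]
ft_force: [0.3, -0.4, -3.1]
finger_gap: 0.33
gripper_force: 50.0
[0.51838057 0.19128338 0.27399774] [ 0.21691302  0.6401889  -1.17370321]
```

View pics/w2.png

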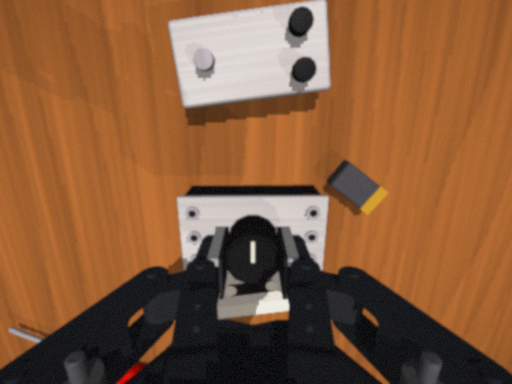

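The spare is lifted level, with the knob between the pads at about (252,250). Next I carry it over to the tray.

```bash

python3 -m handwheel '[[[-0.05,0,-0.1],[0,0,0],1],[[-0.2,0.02,-0.2],[0,0,0],1],[[-0.45,0.05,-0.33],[0,0,0],1],[[-0.7,0.08,-0.37],[0,0,0],1],[[-0.95,0.12,-0.37],[0,0,0],1]]'
python3 -m handwheel '[[[-0.25,0.03,0],[0,0,0],1],[[-0.5,0.06,0],[0,0,0],1],[[-0.72,0.1,0],[0,0,0],1],[[-0.9,0.12,0],[0,0,0],1],[[-0.95,0.13,0],[0,0,0],1]]'
python3 - <<'E'
from h import *
cal=manip.calibration("wrist");img=manip.capture("wrist");cv2.imwrite("pics/w3.png",img)
print(manip.state()["position"],manip.state()["ft_force"])
for r in rects(img,cal,.036,(0,0,512,384),amin=500): print(r)
plan([(.5777,-.2658,.315,89)])
E
```

```text
t: 7.7
position: [0.5318, 0.0754, 0.3148]
tool_rot: [[0.001, 1.0, -0.001], [1.0, -0.001, -0.001], [-0.001, -0.001, -1.0]]
ft_force: [0.8, -0.2, -3.5]
finger_gap: 0.327
gripper_force: 50.1
t: 8.32
position: [0.547, -0.0394, 0.3141]
tool_rot: [[0.004, 1.0, -0.002], [1.0, -0.004, -0.002], [-0.002, -0.002, -1.0]]
ft_force: [-0.4, 0.3, -3.3]
finger_gap: 0.328
gripper_force: 50.0
[ 0.54721108 -0.038946    0.3141936 ] [-0.13468124 -1.23847217 -3.69413723]
(array([ 564., -185.]), array([36.6, 43.1]), np.float32(179.8), array([267.5, 308.2]))
(array([550.1, -90.4]), array([ 85.3, 158. ]), np.float32(179.8), array([258.4, 222.2]))
(array([518.5,  82.4]), array([90.5, 58.5]), np.float32(8.2), array([219.6,  47. ]))
(0.5777, -0.2658, 0.315, 89) shift [-1.889  0.261 -0.005] turn [-0.0007  0.0006  0.0068]
```

View pics/w3.png

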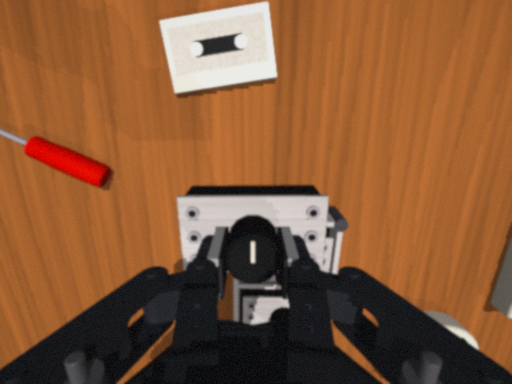

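```bash

python3 -m handwheel '[[[-0.25,0.03,0],[0,0,0.001],1],[[-0.5,0.06,0],[0,0,0.003],1],[[-0.75,0.1,0],[0,0,0.005],1],[[-0.9,0.13,0],[0,0,0.007],1],[[-0.95,0.13,0],[0,0,0.007],1]]'
python3 -m handwheel '[[[-0.25,0.03,0],[0,0,0],1],[[-0.5,0.06,0],[0,0,0],1],[[-0.75,0.1,0],[0,0,0],1],[[-0.9,0.13,0],[0,0,0],1],[[-0.94,0.13,0],[0,0,0],1]]'
python3 - <<'E'
from h import *
c1=manip.calibration("wrist");w=manip.capture("wrist");c2=manip.calibration("top");t=manip.capture("top")
s=manip.state();print(s["position"],s["ft_force"],s["tool_rot"])
for r in rects(w,c1,.036,(0,0,512,384),amin=500): print("w",r)
cv2.imwrite("pics/w4.png",w);cv2.imwrite("pics/t4.png",t)
cv2.imwrite("pics/v4.png",np.hstack([w[:, 60:460],cv2.resize(t[110:240,250:400],(400,384))]))
plan([(.5777,-.2658,.315,89)])
E
```

```text
t: 9.0
position: [0.5631, -0.1512, 0.3145]
tool_rot: [[0.016, 1.0, -0.0], [1.0, -0.016, 0.0], [0.0, -0.0, -1.0]]
ft_force: [0.6, 0.8, -3.0]
finger_gap: 0.327
gripper_force: 50.0
t: 9.62
position: [0.5771, -0.264, 0.3145]
tool_rot: [[0.015, 1.0, 0.0], [1.0, -0.015, 0.001], [0.001, 0.0, -1.0]]
ft_force: [0.4, 0.9, -3.9]
finger_gap: 0.33
gripper_force: 50.0
[ 0.5769504  -0.2629835   0.31459472] [ 0.74898896  0.3464499  -2.71506262] [[ 1.40450966e-02  9.99901328e-01 -2.63032830e-04]
 [ 9.99900730e-01 -1.40447914e-02  1.12843943e-03]
 [ 1.12463384e-03 -2.78855759e-04 -9.99999329e-01]]
w (array([ 575.7, -313.1]), array([ 83.9, 149.1]), np.float32(179.4), array([253.9, 221.2]))
w (array([ 769.2, -275.6]), array([117.3, 119.5]), np.float32(179.6), array([448.8, 193.2]))
w (array([ 580.8, -122.4]), array([35.5, 92.9]), np.float32(178.3), array([254.9,  24.6]))
w (array([ 579.3, -183. ]), array([156.5, 112. ]), np.float32(88.6), array([253.9,  91.3]))
(0.5777, -0.2658, 0.315, 89) shift [-0.023  0.007 -0.003] turn [-0.0001 -0.0006  0.0017]
```

View pics/v4.png

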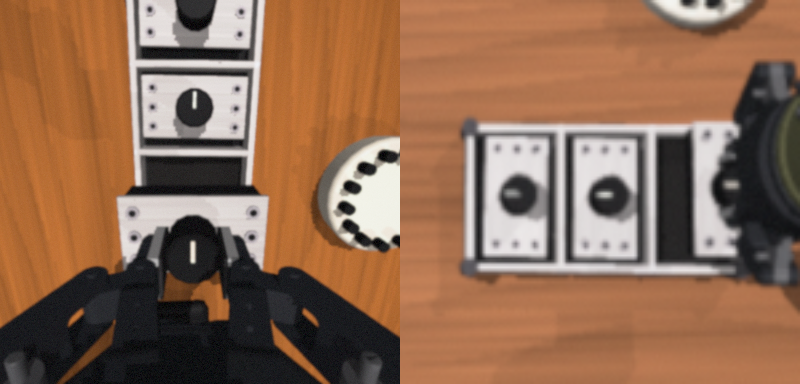

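```bash
python3 - <<'E'
from h import *
c=manip.calibration("wrist");w=cv2.imread("pics/w4.png");g=cv2.cvtColor(w,cv2.COLOR_BGR2GRAY).astype(int)
print("col 215",g[140:164,215],"\ncol 290",g[140:164,290]); print("edge",g[184:204,215],g[205,170:190],g[205,318:338])
print("divider px rows 148,158:",ray(c,[(215,148),(215,158),(290,148),(290,158)],.036).round(4).tolist())
print("panel far edge, corners",ray(c,[(178,196),(328,196),(178,210),(328,210)],.135).round(4).tolist(), manip.state()["position"])
E
```

```text
col 215 [ 25  29  35  23  40  68  92 112 139 172 202 212 215 207 187 140  80  38
  23  28  14  26  31  39] 
col 290 [ 39  23  15  20  22  40  67  94 122 154 191 218 225 222 212 177 122  63
  28  18  22  17  23  27]
edge [ 31  21  17  15  17  17  14  11  26  19  62 104 155 190 206 215 213 214
 214 211] [111 115 115 120 125 125 141 169 193 207 209 209 209 208 208 209 209 209
 207 202] [213 212 214 213 214 215 212 213 210 184 147 126 120 127 127 129 133 134
 130 129]
divider px rows 148,158: [[0.5423, -0.2233], [0.5418, -0.2327], [0.6118, -0.2242], [0.612, -0.2336]]
panel far edge, corners [[0.5331, -0.2364], [0.6215, -0.2376], [0.5322, -0.2453], [0.6221, -0.2465]] [ 0.5769504  -0.2629835   0.31459472]
```

```bash

python3 -m handwheel '[[[-0.025,0,0.08],[0,0,0],1],[[-0.025,0,0.2],[0,0,0],1],[[-0.025,0,0.35],[0,0,0],1],[[-0.025,0,0.47],[0,0,0],1],[[-0.025,0,0.5],[0,0,0],1]]'
python3 -m handwheel '[[[0,0,0.06],[0,0,0],1],[[0,0,0.12],[0,0,0],1],[[0,0,0.18],[0,0,0],1],[[0,0,0.22],[0,0,0],1],[[0,0,0.24],[0,0,0],1]]'
python3 - <<'E'
from h import *
s=manip.state();print(s["position"],s["ft_force"])
E
```

```text
t: 10.35
position: [0.5763, -0.2667, 0.2529]
tool_rot: [[0.015, 1.0, -0.003], [1.0, -0.015, 0.001], [0.001, -0.003, -1.0]]
ft_force: [0.1, 0.1, -2.5]
finger_gap: 0.324
gripper_force: 50.0
t: 10.98
position: [0.5768, -0.267, 0.2256]
tool_rot: [[0.015, 1.0, -0.0], [1.0, -0.015, 0.0], [0.0, -0.0, -1.0]]
ft_force: [-0.8, -0.3, -3.0]
finger_gap: 0.331
gripper_force: 50.0
[ 0.57681189 -0.26700336  0.22558697] [-0.83316567 -0.31715926 -2.99023095]
```

```bash

python3 -m handwheel '[[[0,0,0.006],[0,0,0],1],[[0,0,0.012],[0,0,0],1],[[0,0,0.018],[0,0,0],1],[[0,0,0.024],[0,0,0],1],[[0,0,0.03],[0,0,0],1]]'
python3 -m handwheel '[[[0,0,0.004],[0,0,0],1],[[0,0,0.008],[0,0,0],1],[[0,0,0.01],[0,0,0],1],[[0,0,0.01],[0,0,0],1],[[0,0,0.01],[0,0,0],1]]'
```

```text
t: 11.6
position: [0.5769, -0.267, 0.2223]
tool_rot: [[0.015, 1.0, 0.0], [1.0, -0.015, -0.0], [-0.0, 0.0, -1.0]]
ft_force: [-0.3, -0.6, -2.6]
finger_gap: 0.334
gripper_force: 50.0
t: 12.22
position: [0.5768, -0.267, 0.2214]
tool_rot: [[0.015, 1.0, -0.0], [1.0, -0.015, -0.0], [-0.0, -0.0, -1.0]]
ft_force: [-2.4, 0.1, 2.6]
finger_gap: 0.329
gripper_force: 50.6
```

Contact: the load went from −2.6 to +2.6 N at the expected height. I'll release and rise.

```bash

python3 -m handwheel '[[[0,0,0],[0,0,0],0.6],[[0,0,0],[0,0,0],0.5],[[0,0,0],[0,0,0],0.4],[[0,0,0],[0,0,0],0.3],[[0,0,0],[0,0,0],0.3]]' 20
python3 -m handwheel '[[[0,0,-0.05],[0,0,0],0.3],[[0,0,-0.15],[0,0,0],0.3],[[0,0,-0.4],[0,0,0],0.3],[[0,0,-0.7],[0,0,0],0.3],[[0,0,-0.9],[0,0,0],0.3]]'
python3 -m handwheel '[[[-0.25,0,0],[0,0,0],0.3],[[-0.5,0,0],[0,0,0],0.3],[[-0.75,0,0],[0,0,0],0.3],[[-0.9,0,0],[0,0,0],0.3],[[-0.9,0,0],[0,0,0],0.3]]'
python3 - <<'E'
from h import *
c1=manip.calibration("wrist");w=manip.capture("wrist");t=manip.capture("scene")
print(manip.state()["position"])
for z in(.036,.042): print([r for r in rects(w,c1,z,(0,0,512,384),amin=500)])
cv2.imwrite("pics/v5.png",np.hstack([w[:, 60:460],cv2.resize(t[180:310,70:260],(400,384))]))
E
```

```text
t: 12.85
position: [0.5769, -0.267, 0.2211]
tool_rot: [[0.015, 1.0, 0.0], [1.0, -0.015, -0.0], [-0.0, 0.0, -1.0]]
ft_force: [-0.1, 0.0, 0.0]
finger_gap: 0.699
gripper_force: 0.0
t: 13.48
position: [0.5773, -0.2669, 0.3319]
tool_rot: [[0.015, 1.0, 0.003], [1.0, -0.015, -0.001], [-0.001, 0.003, -1.0]]
ft_force: [0.8, -0.1, -0.3]
finger_gap: 0.697
gripper_force: 0.0
t: 14.1
position: [0.5748, -0.3763, 0.3293]
tool_rot: [[0.018, 1.0, 0.0], [1.0, -0.018, -0.001], [-0.001, 0.0, -1.0]]
ft_force: [-0.1, 0.8, 0.3]
finger_gap: 0.699
gripper_force: 0.0
[ 0.57560932 -0.37349406  0.3293011 ]
[(array([ 576.2, -305. ]), array([ 6.8, 92.7]), np.float32(178.4), array([252.8, 111.1])), (array([ 576.6, -266.7]), array([53. , 93.1]), np.float32(179.0), array([252.7,  65.8])), (array([ 763.9, -280.7]), array([107.8, 117.9]), np.float32(104.0), array([460.3,  76. ])), (array([ 577.3, -255.4]), array([ 85.4, 112. ]), np.float32(178.6), array([253.8,  41.5]))]
[(array([ 576.2, -304.9]), array([ 6.6, 90.6]), np.float32(178.4), array([252.8, 111.1])), (array([ 576.5, -267.5]), array([51.8, 90.9]), np.float32(179.0), array([252.7,  65.8])), (array([ 759.6, -281.2]), array([105.4, 115.2]), np.float32(104.0), array([460.3,  76. ])), (array([ 577.3, -256.4]), array([ 83.5, 109.4]), np.float32(178.6), array([253.8,  41.5]))]
```

View pics/v5.png

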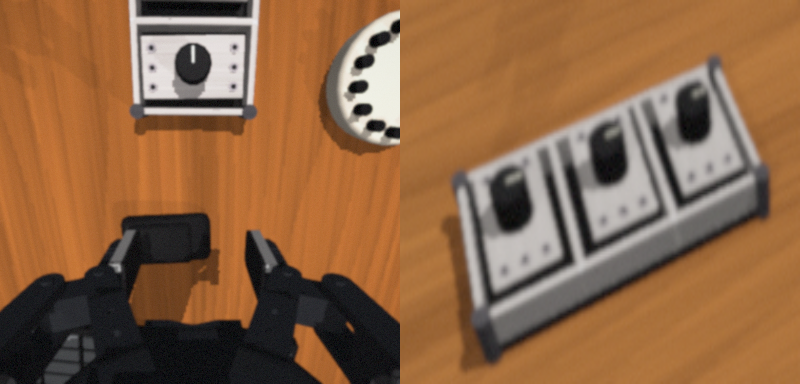

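The spare, at about (192,65) in the left half, sits flat and centred in the end bay. All three modules are level in the scene view on the right, and the gripper is clear.

```bash
python3 -c "from station import manip; print(manip.close_job())"
```

```text
the job is handed in; nothing more can be done
None
```

The spare module is seated flat, panel up and lengthways in the empty end bay (the −y side), the other two modules were not touched, and the job was handed in at about 14 s.

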